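# Reverse the stripped parts into the refit tray

### The job

The four parts taken off the board stand in a row in the grey cups of the strip-down rack, in the order they came off; they go back on in the opposite order, so move them into the four pockets of the black refit tray with the row reversed: the part at the left end of the rack goes into the pocket at the right end of the tray, the second from the left into the second from the right, and so on. Keep the parts upright, never tip one over, and leave each standing flat on the floor of its own pocket, about in the middle, let go and at rest.

Things in the scene. Friction and masses are not known exactly. Their poses are not given: they have to be found in the camera images.
- capacitor: large can capacitor: plain black upright cylinder, 35 mm diameter, 52 mm high, with a silvery top disc; about 70 g. Loose, upright at the start within 6 mm of its cup's centre, x axis within 0.25 rad of the rack's x. Origin at the centre of its underside. Grip it across the diameter.
- transformer: small transformer: dark laminated core 21 (x) x 40 (y) x 40 mm high; copper winding bulging from both x faces, 34 mm across in x, 26 in y, 7 to 33 mm above the underside; lowest of the four; about 180 g. Loose, upright at the start within 6 mm of its cup's centre, x axis within 0.25 rad of the rack's x. Origin at the centre of its underside. Grip along x over the winding.
- heatsink: finned bare aluminium heat sink: 30 mm (x) by 42 mm (y) by 46 mm high, upright fins seen from above as a comb; about 90 g. Loose, upright at the start within 6 mm of its cup's centre, x axis within 0.25 rad of the rack's x. Origin at the centre of its underside. Grip it along x (back plate and fin edges).
- relay: plug-in relay: slim upright box 28 mm (x) by 28 mm (y) by 58 mm high, white cover on a black foot; the tallest of the four; about 60 g. Loose, upright at the start within 6 mm of its cup's centre, x axis within 0.25 rad of the rack's x. Origin at the centre of its underside. Grip it along x.
- cup_capacitor: one of four identical grey square cups fixed in a row on the strip-down rack: the one in which the capacitor stands at the start (the cup stays, so it records the starting place). 62 x 62 mm outside, 56 x 56 mm inside. Origin at the centre of its underside; axes as the rack's; its floor is 2 mm, its rim 10 mm above the origin.
- cup_transformer: one of four identical grey square cups fixed in a row on the strip-down rack: the one in which the transformer stands at the start (the cup stays, so it records the starting place). 62 x 62 mm outside, 56 x 56 mm inside. Origin at the centre of its underside; axes as the rack's; its floor is 2 mm, its rim 10 mm above the origin.
- cup_heatsink: one of four identical grey square cups fixed in a row on the strip-down rack: the one in which the heat sink stands at the start (the cup stays, so it records the starting place). 62 x 62 mm outside, 56 x 56 mm inside. Origin at the centre of its underside; axes as the rack's; its floor is 2 mm, its rim 10 mm above the origin.
- cup_relay: one of four identical grey square cups fixed in a row on the strip-down rack: the one in which the relay stands at the start (the cup stays, so it records the starting place). 62 x 62 mm outside, 56 x 56 mm inside. Origin at the centre of its underside; axes as the rack's; its floor is 2 mm, its rim 10 mm above the origin.
- strip_rack: the strip-down rack: fixed aluminium plate 72 (x) x 288 (y) x 6 mm with four grey cups in a row at y = +105, +35, -35, -105 mm. Cup floors 8 mm, rims 16 mm above the table. Origin at the centre of its underside, on the table; y to the robot's left, x away from the robot, turned up to 0.12 rad. It stands nearer the robot than the refit tray, or beyond it.
- refit_tray: the refit tray: fixed black tray 72 (x) x 294 (y) mm with four empty grey-floored pockets, 56 x 56 mm, in a row at x = 0, y = +105, +35, -35, -105 mm. Pocket floors 8 mm, rims 16 mm above the table. Origin at the centre of its underside, on the table; y to the robot's left, x away from the robot, turned up to 0.12 rad.
Mind the look-alikes: they are no part of the job. What is shaped like the relay but red is not meant.

How it is judged:
By the outcome, as a careful person would: the job done as asked, in the order asked, and still so for the second after the job is handed in, with the robot touching nothing.
It also fails if it takes over 96 s, if anything falls off the work surface, if the arm or the gripper's body presses on something with over 40 N, if the wrist force passes 120 N, or if a joint passes its speed limit or range.

### The arm

A 6-joint arm with a two-finger parallel gripper is mounted at the origin on the work surface. World frame = base frame: x ahead of the robot, y to its left, z up, the work surface at z = 0. Lengths are in m, angles in rad, forces in N, time in s.
With the tool pointing down it reaches from about 0.225 to 0.875 m from the base axis. Payload 3.4 kg.
Tool frame: the origin (TCP) lies midway between the tips of the shut fingers; the grasp point (between the pads) lies 19 mm behind it (r.grasp_offset is the distance from the TCP to the grasp point, in m); z points along the fingers, y is the line along which they close (so a half turn about z gives the same grasp; the last joint's range is limited). The gripper opens to 85 mm and grips with 20 to 120 N. Pads are 22 mm wide; open, the fingers measure 114 mm over their backs; the gripper's body (76 mm by 85 mm) begins 54 mm behind the grasp point. The pads swing forward as they close: fully open they stand 13 mm farther back than shut.
Start: joints at [1.016, 0.276, 1.505, -0, 1.361, -0.121], TCP at [0.242, 0.522, 0.231] pointing down, gripper open.
Joint ranges: [-2.89, 2.89], [-0.75, 2.08], [0.22, 2.7], [-1.18, 4.32], [0.11, 2.71], [-2.7, 2.7]. Speed limits (rad/s): [2.57, 2.57, 3.14, 3.14, 3.14, 3.14].

### API

Orientations are given as a unit quaternion [w, x, y, z].
In Python, from bench import r gives the robot as it stands.
- The arm moves only by the tool apply_moves, never from a script. Its argument "rows" is text: rows parted by semicolons, each of 7 numbers parted by spaces: the shift along the world's x, y, z each as a share of 400 mm, from -1 to 1, then the turn, a rotation vector about the world's x, y, z each as a share of pi/4 rad, from -1 to 1, then the closure, from -1 (fully open) to 1 (shut). In form: tx ty tz ax ay az jaw; .... A call has 1 to 8 rows; each row is the pose to reach, as a shift and turn from the pose commanded when the call began; what a row does not reach only later rows make up. A row lasts 1/12 s, in which the tool goes at most 41.7 mm and 7.16 degrees, less where a joint would pass 70% of its speed; a pose out of reach is approached as far as the arm can. A call with a number of a shift or a turn outside -1 to 1 is refused whole. A call with a gripper value outside its range is refused whole. The fingers move at their own pace and stop on an object; "squeeze" is the grip in N (left out, the last holds). Time passes only in rows, so rows that repeat a pose let the fingers close. It gives the time, the measured TCP pose, the force, the opening and the grip force at its end, in the units of the state.
- r.state(): the state, without advancing time (a new reading comes with each control period).
- r.snapshot(name): name is "scene" or "top" or "wrist"; returns a dict with "pixels" (420x560x3 uint8, blue, green, red), "fx", "fy", "cx", "cy" (pixels), "world_from_camera" (4x4, takes a point from camera to world coordinates). Camera axes: x right, y down, z forward; pixel columns grow to the right and rows downward; lengths in m; the calibration is good to about 2 mm. The wrist camera is an equidistant fisheye: a pixel r from the principal point sees the ray r / f radians off the axis. A picture is of the moment at which its call begins. There is no depth.
- r.sign_off(): hands the job in; it is judged then, once.
The state is a dict: "time": time; "joint_positions": joint angles; "qvel": joint speeds; "effort": joint torques, N m; "position": TCP position; "eef_rot": TCP orientation; "ft_force": force on the tool from outside, world axes, zero at the start; "ft_torque": the same for the moment, N m; "width": finger opening in m; "grip_force": force on a finger pad.
Only numpy, scipy, OpenCV 4.12 (cv2) and the standard library are available. Lean on these libraries where they do the work, as an engineer would, in place of code of your own. Each camera call takes 0.05 s, during which the arm holds its last target. There are 200 camera calls.

## Working session

There is one attempt and no reset: what is moved stays moved. The work goes in short steps, Python scripts to look and compute and a tool call to move; the robot and the scene stay as the last step left them, time stands still between calls to the robot, and variables do not carry over. Pictures are saved under pics/ and viewed, at most 14 in all, crops included, and the job is handed in when it is done.

Besides the shell and the picture viewer there is one more tool, called after "Call:" by a JSON object that holds its "fn" and its "kwargs", one argument or row to a line. apply_moves: Moves the arm, as the interface text tells. Its arguments: {"type":"object","properties":{"rows":{"type":"string"},"squeeze":{"type":"number"}},"required":["rows"]}

```bash
mkdir -p pics; ls; python3 - <<'E'
from bench import r
import cv2,numpy as np
for n in("top","scene"):
    s=r.snapshot(n);cv2.imwrite(f"pics/{n}0.png",s["pixels"])
    print(n,s["fx"],s["fy"],s["cx"],s["cy"]);print(np.round(s["world_from_camera"],4))
print(r.state())
E
```

```text
pics
top 423.9658294756326 423.9658294756326 279.919373952111 208.09651052400508
[[-0.0181 -0.9993  0.0321  0.4743]
 [-0.9998  0.0185  0.0108 -0.0386]
 [-0.0114 -0.0319 -0.9994  0.8906]
 [ 0.      0.      0.      1.    ]]
scene 384.14521213528104 384.14521213528104 286.4051026144596 205.66037960377324
[[ 0.8769  0.2913 -0.3823  0.7884]
 [ 0.4807 -0.533   0.6963 -0.5494]
 [-0.001  -0.7944 -0.6074  0.5174]
 [ 0.      0.      0.      1.    ]]
{'time': 0.1, 'joint_positions': array([ 1.01600989e+00,  2.76534397e-01,  1.50598099e+00, -1.75065361e-06,
        1.36072397e+00, -1.20978298e-01]), 'qvel': array([ 0.00038924, -0.00051022, -0.00330287, -0.00052575,  0.00171814,
        0.00041067]), 'effort': array([ 2.94493191e-03, -4.17698014e+01, -2.46405405e+01, -2.52596183e-04,
        5.88083363e-03,  2.06350158e-06]), 'position': array([0.2414363 , 0.5213426 , 0.23053489]), 'eef_rot': array([-2.72125531e-04,  2.15207018e-01,  9.76568104e-01, -7.77082857e-04]), 'ft_force': array([-0.04154961, -0.28370428, -0.19117586]), 'ft_torque': array([ 0.0110698 , -0.00687961, -0.03879248]), 'grip_force': 0.0, 'width': 0.08534055412709006}
```

View pics/top0.png

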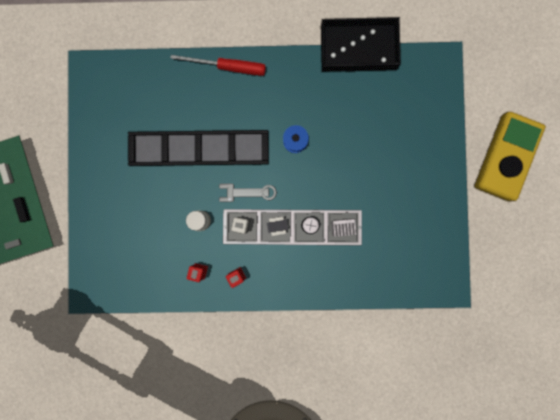

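View pics/scene0.png

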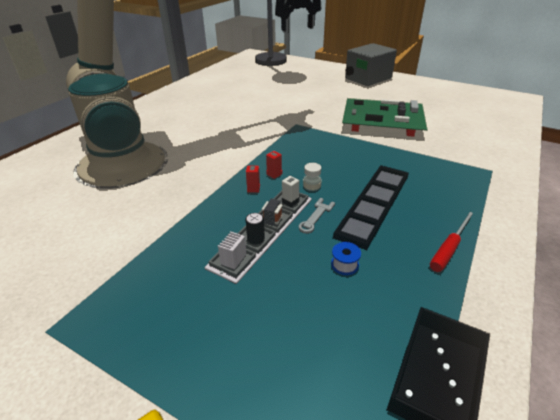

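Top view: rack holds, left to right, relay (240,226), transformer (278,226), capacitor (311,226), heatsink (344,229). The tray pockets are at (148,149), (182,148), (215,148) and (248,147). Look-alikes are the red boxes at (196,272) and (236,277), and a white round jar at (198,221). The relay I want is the white box at (240,226). I'll check it in a close crop.

```bash
python3 - <<'E'
import cv2
p=cv2.imread("pics/top0.png")
c=cv2.resize(p[200:250,215:370],None,fx=5,fy=5,interpolation=cv2.INTER_CUBIC)
d=cv2.resize(p[120:175,120:275],None,fx=5,fy=5,interpolation=cv2.INTER_CUBIC)
import numpy as np
cv2.imwrite("pics/crop0.png",cv2.convertScaleAbs(np.vstack([c,d]),alpha=1.5))
E
```

```text
(no output)
```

View pics/crop0.png

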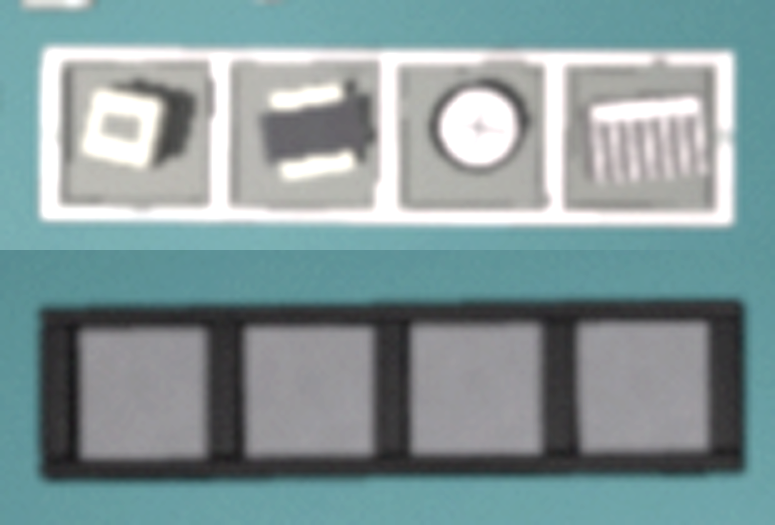

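```bash
cat > h.py <<'E'
import numpy as np,cv2
from scipy.spatial.transform import Rotation as R
def ray(s,uv,z):
    uv=np.atleast_2d(uv).astype(float);T=np.array(s["world_from_camera"])
    d=np.c_[(uv[:,0]-s["cx"])/s["fx"],(uv[:,1]-s["cy"])/s["fy"],np.ones(len(uv))]
    if s.get("fish"):
        q=d[:,:2];t=np.linalg.norm(q,axis=1);k=np.sin(t)/np.maximum(t,1e-9);d=np.c_[q*k[:,None],np.cos(t)]
    d=d@T[:3,:3].T;o=T[:3,3]
    return (o+d*((z-o[2])/d[:,2])[:,None])[:,:2]
TOP=dict(fx=423.966,fy=423.966,cx=279.919,cy=208.097,world_from_camera=None)
E
python3 - <<'E'
from h import *
from bench import r
s=r.snapshot("top")
def f(p,z,o):
    p=np.array(p,float);return ray(s,np.c_[o[0]+(p[:,0]+.5)/5-.5,o[1]+(p[:,1]+.5)/5-.5],z)
rk=f([(41,47),(736,50),(735,227),(41,220)],.006,(215,200))
tr=f([(40,60),(743,50),(743,220),(42,228)],.016,(120,120))
for n,q in(("rack",rk),("tray",tr)):
    c=q.mean(0);e=(q[0]+q[3]-q[1]-q[2])/2
    yaw=np.arctan2(-e[0],e[1]);print(n,c.round(4),"len",np.linalg.norm(e).round(4),"yaw",yaw.round(3),"wid",np.linalg.norm((q[0]+q[1]-q[2]-q[3])/2).round(4))
    for y in(.105,.035,-.035,-.105):print((c+y*np.array([-np.sin(yaw),np.cos(yaw)])).round(4))
pk=f([(142,142),(309,142),(476,141),(643,140)],.008,(120,120));pk=f([(143,143),(309,141),(476,139),(643,138)],.008,(120,120))
print("pockets",pk.round(4))
for n,p,z in(("relay",[(92,88),(165,95),(152,168),(83,155)],.066),("trafo",[(262,125),(365,98),(372,148),(270,162)],.048),("cap",[(479,127)],.060),("hs",[(590,104),(697,98),(707,176),(600,183)],.054)):
    q=f(p,z,(215,200));print(n,q.mean(0).round(4), end=" ")
    if len(q)>1:
        e=(q[0]+q[3]-q[1]-q[2])/2;print("yaw",np.arctan2(-e[0],e[1]).round(3),np.linalg.norm(e).round(4))
E
```

```text
rack [ 0.4633 -0.0538] len 0.2894 yaw -0.025 wid 0.0729
[0.4659 0.0512]
[ 0.4642 -0.0188]
[ 0.4624 -0.0887]
[ 0.4606 -0.1587]
tray [0.6315 0.1391] len 0.2924 yaw -0.007 wid 0.0706
[0.6323 0.244 ]
[0.6318 0.1741]
[0.6313 0.1041]
[0.6308 0.0341]
pockets [[0.6336 0.2452]
 [0.633  0.1753]
 [0.6324 0.1051]
 [0.6314 0.035 ]]
relay [0.4695 0.0501] yaw -0.158 0.0279
trafo [ 0.4654 -0.0251] yaw 0.179 0.0415
cap [ 0.4668 -0.0887] hs [ 0.4603 -0.1556] yaw 0.043 0.0421
```

Call:
{"fn": "apply_moves", "kwargs": {
  "rows": "0.285 -0.59 0 0 0 -0.82 -1;0.285 -0.59 0 0 0 -0.82 -1;0.285 -0.59 0 0 0 -0.82 -1;0.285 -0.59 0 0 0 -0.82 -1;0.285 -0.59 0 0 0 -0.82 -1;0.285 -0.59 0 0 0 -0.82 -1;0.285 -0.59 0 0 0 -0.82 -1;0.285 -0.59 0 0 0 -0.82 -1",
  "squeeze": 40
}}

```text
time: 0.82
position: [0.3567, 0.2828, 0.2312]
eef_rot: [0.001, 0.515, 0.857, -0.0]
ft_force: [-0.1, 0.7, 1.0]
width: 0.0857
grip_force: 0.0
```

Call:
{"fn": "apply_moves", "kwargs": {
  "rows": "0.285 -0.59 -0.1 0 0 -0.82 -1;0.285 -0.59 -0.1 0 0 -0.82 -1;0.285 -0.59 -0.1 0 0 -0.82 -1;0.285 -0.59 -0.1 0 0 -0.82 -1;0.285 -0.59 -0.1 0 0 -0.82 -1;0.285 -0.59 -0.1 0 0 -0.82 -1;0.285 -0.59 -0.1 0 0 -0.82 -1;0.285 -0.59 -0.1 0 0 -0.82 -1"
}}

```text
time: 1.48
position: [0.4713, 0.0476, 0.1904]
eef_rot: [0.0, 0.76, 0.65, -0.0]
ft_force: [-0.5, -0.6, 0.6]
width: 0.0851
grip_force: 0.0
```

```bash
cat > st.py <<'E'
from h import *
from bench import r
s=r.state();q=s["eef_rot"];M=R.from_quat([q[1],q[2],q[3],q[0]]).as_matrix()
y=M[:,1];print("t %.2f"%s["time"],"tcp",s["position"].round(4),"yaw",np.round((np.arctan2(y[1],y[0])+np.pi/2)%np.pi-np.pi/2,4),"zax",M[:,2].round(3),"w",round(s["width"],4),"g",round(s["grip_force"],1),"F",s["ft_force"].round(1))
E
python3 st.py; python3 - <<'E'
from h import *
from bench import r
s=r.snapshot("wrist");cv2.imwrite("pics/wrist0.png",s["pixels"]);print(s["fx"],s["cx"],s["cy"],np.round(s["world_from_camera"],4))
E
```

```text
t 1.48 tcp [0.4713 0.0476 0.1904] yaw -0.1547 zax [-0.    -0.001 -1.   ] w 0.0851 g 0.0 F [-0.5 -0.6  0.6]
325.19226210127806 273.1922864142758 208.98866773021456 [[ 0.988  -0.1489 -0.0412  0.4806]
 [-0.1545 -0.954  -0.2571  0.1114]
 [-0.0011  0.2604 -0.9655  0.3322]
 [ 0.      0.      0.      1.    ]]
```

View pics/wrist0.png

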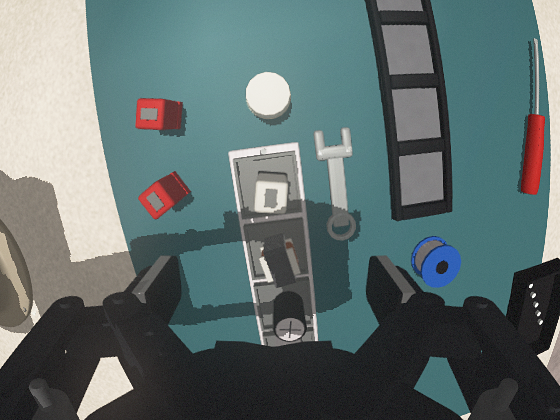

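Wrist view: the white relay is at (270,192) in the first cup, transformer (281,258), capacitor (290,328). The round jar is at (268,95) and the red boxes at (155,113) and (165,195). I'll enlarge the rack.

```bash
python3 - <<'E'
import cv2
p=cv2.imread("pics/wrist0.png")
cv2.imwrite("pics/crop1.png",cv2.convertScaleAbs(cv2.resize(p[145:345,220:330],None,fx=3,fy=3,interpolation=cv2.INTER_CUBIC),alpha=1.3))
E
```

```text
(no output)
```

View pics/crop1.png

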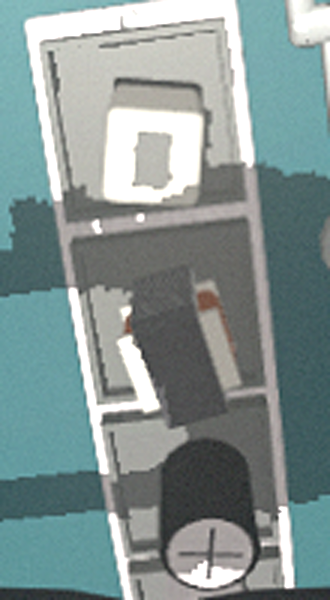

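```bash
python3 - <<'E'
from h import *
from bench import r
s=r.snapshot("wrist");s["fish"]=1
f=lambda p,z:ray(s,np.array([220-.33,145-.33])+np.array(p,float)/3,z)
q=f([(108,106),(204,109),(199,203),(105,198)],.066);print("relay",q.mean(0).round(4),np.linalg.norm(np.diff(q,axis=0),axis=1).round(4),[np.arctan2(*(d[::-1])).round(3) for d in (q[1]-q[0],q[2]-q[3])])
q=f([(135,313),(195,308),(227,413),(168,428)],.048);print("trafo",q.mean(0).round(4),np.linalg.norm(np.diff(q,axis=0),axis=1).round(4),[np.arctan2(*(d[::-1])).round(3) for d in (q[1]-q[0],q[2]-q[3])])
print("cap",f([(211,553)],.06))
# pocket right corners in wrist image
q=ray(s,[(392,150.),(443,152),(396,213),(447,207)],.016);print(q.round(4),q.mean(0))
E
```

```text
relay [0.4679 0.0538] [0.0266 0.0271 0.0267] [np.float64(-0.186), np.float64(-0.208)]
trafo [ 0.465  -0.0204] [0.0189 0.0389 0.0201] [np.float64(-0.064), np.float64(0.126)]
cap [[ 0.46522378 -0.08638306]]
[[0.5944 0.0721]
 [0.6544 0.0638]
 [0.594  0.005 ]
 [0.6573 0.002 ]] [0.62503246 0.0357244 ]
```

Call:
{"fn": "apply_moves", "kwargs": {
  "rows": "-0.004 0.005 -0.1 0 0 -0.02 -1;-0.004 0.005 -0.18 0 0 -0.02 -1;-0.004 0.005 -0.26 0 0 -0.02 -1;-0.004 0.005 -0.32 0 0 -0.02 -1;-0.004 0.005 -0.37 0 0 -0.02 -1;-0.004 0.005 -0.4 0 0 -0.02 -1;-0.004 0.005 -0.4 0 0 -0.02 -1;-0.004 0.005 -0.4 0 0 -0.02 -1"
}}

```text
time: 2.25
position: [0.4674, 0.0535, 0.0313]
eef_rot: [-0.001, 0.763, 0.647, -0.0]
ft_force: [0.4, -0.4, -0.0]
width: 0.0852
grip_force: 0.0
```

Call:
{"fn": "apply_moves", "kwargs": {
  "rows": "0 0 0 0 0 0 1;0 0 0 0 0 0 1;0 0 0 0 0 0 1;0 0 0 0 0 0 1;0 0 0 0 0 0 1;0 0 0 0 0 0 1;0 0 0 0 0 0 1;0 0 0 0 0 0 1",
  "squeeze": 40
}}

```text
time: 2.92
position: [0.4687, 0.0518, 0.0321]
eef_rot: [0.0, 0.764, 0.646, 0.001]
ft_force: [-1.3, 0.1, 6.1]
width: 0.0275
grip_force: 39.9
```

```bash
python3 st.py; python3 - <<'E'
from h import *
from bench import r
s=r.snapshot("wrist");cv2.imwrite("pics/wrist1.png",s["pixels"])
E
```

```text
t 2.92 tcp [0.4687 0.0518 0.0321] yaw -0.1672 zax [ 0.001  0.    -1.   ] w 0.0275 g 39.9 F [-1.3  0.1  6.1]
```

View pics/wrist1.png

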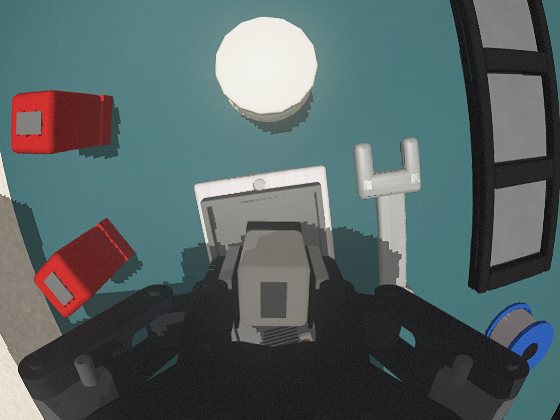

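Relay gripped (opening 27.5 mm), its top at (247,239)-(310,325) in the wrist view. Checking its offset to the TCP.

```bash
python3 - <<'E'
from h import *
from bench import r
s=r.snapshot("wrist");s["fish"]=1
q=ray(s,[(247,239),(314,241),(308,325),(240,325)],.066);print(q.round(4),q.mean(0).round(4))
q=ray(s,[(471,188),(545,180)],.016);print(q)
E
```

```text
[[0.4628 0.0774]
 [0.4861 0.0727]
 [0.4795 0.0369]
 [0.4526 0.0415]] [0.4703 0.0571]
[[0.58396207 0.06692345]
 [0.64852273 0.06325236]]
```

Call:
{"fn": "apply_moves", "kwargs": {
  "rows": "0 0 0.08 0 0 0 1;0 0 0.16 0 0 0 1;0 0 0.24 0 0 0 1;0.06 -0.005 0.25 0 0 0.04 1;0.16 -0.015 0.25 0 0 0.12 1;0.26 -0.025 0.25 0 0 0.2 1;0.35 -0.035 0.25 0 0 0.2 1;0.4 -0.04 0.25 0 0 0.2 1"
}}

```text
time: 3.68
position: [0.6324, 0.0349, 0.1311]
eef_rot: [0.001, 0.711, 0.703, 0.001]
ft_force: [0.1, 0.3, -1.2]
width: 0.0274
grip_force: 39.7
```

```bash
python3 st.py; python3 - <<'E'
from h import *
from bench import r
s=r.snapshot("wrist");cv2.imwrite("pics/wrist2.png",s["pixels"])
E
```

```text
t 3.68 tcp [0.6324 0.0349 0.1311] yaw -0.0102 zax [ 0.004 -0.    -1.   ] w 0.0274 g 39.7 F [ 0.1  0.3 -1.2]
```

View pics/wrist2.png

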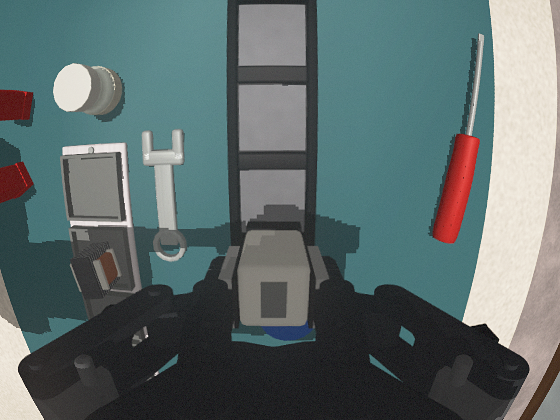

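Relay is held upright over the tray's right pocket. The tray spans columns 230–318 with the relay centred at 273, and the nearest divider is at rows 152–170.

```bash
python3 - <<'E'
from h import *
from bench import r
s=r.snapshot("wrist");s["fish"]=1
print(ray(s,[(228,150),(317,152),(228,170),(318,168),(238,172),(309,170),(228,67),(228,84),(316,67),(316,82)],.016).round(4))
E
```

```text
[[0.6    0.0787]
 [0.6706 0.0762]
 [0.5995 0.0626]
 [0.6715 0.0634]
 [0.6075 0.0608]
 [0.6642 0.0618]
 [0.6013 0.145 ]
 [0.6012 0.1312]
 [0.67   0.1443]
 [0.6698 0.1321]]
```

Call:
{"fn": "apply_moves", "kwargs": {
  "rows": "0.006 0 -0.06 0 0 0 1;0.006 0 -0.12 0 0 0 1;0.006 0 -0.17 0 0 0 1;0.006 0 -0.21 0 0 0 1;0.006 0 -0.235 0 0 0 1;0.006 0 -0.247 0 0 0 1;0.006 0 -0.247 0 0 0 1;0.006 0 -0.247 0 0 0 1"
}}

```text
time: 4.45
position: [0.6303, 0.0358, 0.0331]
eef_rot: [0.0, 0.711, 0.704, 0.0]
ft_force: [-0.2, 0.2, -1.1]
width: 0.0278
grip_force: 39.8
```

Call:
{"fn": "apply_moves", "kwargs": {
  "rows": "0 0 -0.002 0 0 0 1;0 0 -0.002 0 0 0 0.2;0 0 -0.002 0 0 0 0;0 0 0 0 0 0 -1;0 0 0 0 0 0 -1;0 0 0 0 0 0 -1;0 0 0 0 0 0 -1;0 0 0 0 0 0 -1"
}}

```text
time: 5.12
position: [0.6305, 0.0358, 0.0325]
eef_rot: [0.0, 0.711, 0.704, 0.0]
ft_force: [-0.1, 0.1, 0.0]
width: 0.0855
grip_force: 0.0
```

Call:
{"fn": "apply_moves", "kwargs": {
  "rows": "0 0 0.1 0 0 0 -1;0 0 0.2 0 0 0 -1;0 0 0.3 0 0 0 -1;-0.05 -0.02 0.36 0 0 0.05 -1;-0.14 -0.05 0.4 0 0 0.1 -1;-0.24 -0.09 0.4 0 0 0.2 -1;-0.34 -0.12 0.4 0 0 0.2 -1;-0.415 -0.145 0.4 0 0 0.2 -1"
}}

```text
time: 5.78
position: [0.4614, -0.0225, 0.1927]
eef_rot: [-0.0, 0.653, 0.757, -0.0]
ft_force: [-0.3, -1.0, 0.1]
width: 0.0854
grip_force: 0.0
```

Call:
{"fn": "apply_moves", "kwargs": {
  "rows": "0 0 0 0 0 0 -1;0 0 0 0 0 0 -1"
}}

```text
time: 5.95
position: [0.4631, -0.0225, 0.193]
eef_rot: [0.0, 0.654, 0.757, 0.0]
ft_force: [1.6, 0.4, 0.6]
width: 0.085
grip_force: 0.0
```

```bash
python3 st.py; python3 - <<'E'
from h import *
from bench import r
s=r.snapshot("wrist");w=s["pixels"]
t=r.snapshot("top")["pixels"]
a=cv2.resize(w[40:310],(768,0) if 0 else None,fx=1.4,fy=1.4,interpolation=cv2.INTER_CUBIC)
b=cv2.resize(t[120:170,120:280],None,fx=4.4,fy=4.4,interpolation=cv2.INTER_CUBIC)
c=np.zeros((a.shape[0]+b.shape[0],a.shape[1],3),np.uint8);c[:a.shape[0]]=a;c[a.shape[0]:,:b.shape[1]]=b
print(c.shape,a.shape);cv2.imwrite("pics/c3.png",cv2.convertScaleAbs(c,alpha=1.3))
E
```

```text
t 5.95 tcp [ 0.4631 -0.0225  0.193 ] yaw 0.1459 zax [ 0.001 -0.    -1.   ] w 0.085 g 0.0 F [1.6 0.4 0.6]
(598, 784, 3) (378, 784, 3)
```

View pics/c3.png

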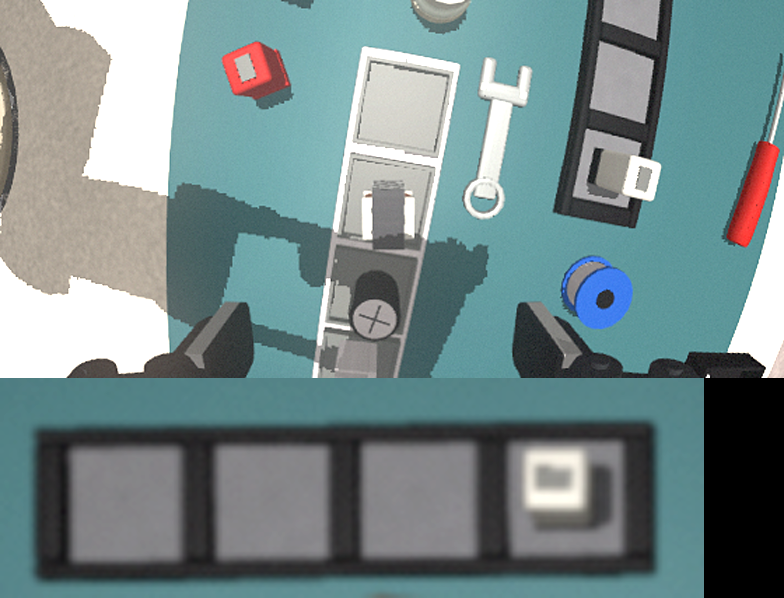

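Relay stands in the right pocket, top centre about (555,480) in the lower crop. The transformer top is at (374,190)-(408,247), now square to the gripper.

```bash
python3 - <<'E'
from h import *
from bench import r
s=r.snapshot("top")
f=lambda u,v:(120+(u+.5)/4.4-.5,120+(v-378+.5)/4.4-.5)
print("relay",ray(s,[f(555.5,480)],.066),"pocket",ray(s,[f(567,498)],.008),"rim",ray(s,[f(567,498)],.016))
s=r.snapshot("wrist");s["fish"]=1
g=lambda P:[((u+.5)/1.4-.5,40+(v+.5)/1.4-.5) for u,v in P]
q=ray(s,g([(374,190),(410,188),(407,248),(373,248)]),.048);print("trafo",q.round(4),q.mean(0).round(4))
print("cap",ray(s,g([(376,318)]),.06))
print("winding",ray(s,g([(362,215),(415,213)]),.041))
print("pocket3 corners",ray(s,g([(601,40),(659,52),(593,108),(652,123)]),.016).mean(0))
E
```

```text
relay [[0.62987643 0.03464108]] pocket [[0.6320939  0.03445164]] rim [[0.63066374 0.03378908]]
trafo [[ 4.569e-01 -5.000e-03]
 [ 4.794e-01 -3.000e-04]
 [ 4.838e-01 -3.990e-02]
 [ 4.617e-01 -4.310e-02]] [ 0.4705 -0.0221]
cap [[ 0.47021883 -0.08734371]]
winding [[ 0.45149224 -0.02378995]
 [ 0.48591936 -0.0173122 ]]
pocket3 corners [0.63476048 0.10613284]
```

Call:
{"fn": "apply_moves", "kwargs": {
  "rows": "0.005 0 -0.1 0 0 0 -1;0.005 0 -0.18 0 0 0 -1;0.005 0 -0.26 0 0 0 -1;0.005 0 -0.33 0 0 0 -1;0.005 0 -0.38 0 0 0 -1;0.005 0 -0.41 0 0 0 -1;0.005 0 -0.426 0 0 0 -1;0.005 0 -0.426 0 0 0 -1"
}}

```text
time: 6.82
position: [0.4665, -0.0219, 0.0205]
eef_rot: [-0.001, 0.653, 0.757, -0.001]
ft_force: [-0.6, 0.2, 0.6]
width: 0.0853
grip_force: 0.0
```

Call:
{"fn": "apply_moves", "kwargs": {
  "rows": "0 0 0 0 0 0 1;0 0 0 0 0 0 1;0 0 0 0 0 0 1;0 0 0 0 0 0 1;0 0 0 0 0 0 1;0 0 0 0 0 0 1;0 0 0 0 0 0 1;0 0 0 0 0 0 1",
  "squeeze": 60
}}

```text
time: 7.48
position: [0.4673, -0.0224, 0.0232]
eef_rot: [0.001, 0.653, 0.757, 0.001]
ft_force: [-0.4, 0.4, 5.4]
width: 0.0327
grip_force: 60.5
```

Call:
{"fn": "apply_moves", "kwargs": {
  "rows": "0 0 0.08 0 0 0 1;0 0 0.16 0 0 0 1;0 0 0.25 0 0 0 1;0.06 0.05 0.25 0 0 -0.05 1;0.14 0.11 0.25 0 0 -0.1 1;0.22 0.17 0.25 0 0 -0.2 1;0.3 0.23 0.25 0 0 -0.2 1;0.37 0.28 0.25 0 0 -0.2 1"
}}

```text
time: 8.15
position: [0.6161, 0.0915, 0.1223]
eef_rot: [0.0, 0.71, 0.704, 0.001]
ft_force: [0.2, -0.2, -2.4]
width: 0.033
grip_force: 60.6
```

Call:
{"fn": "apply_moves", "kwargs": {
  "rows": "0.045 0.038 0 0 0 0 1;0.045 0.038 -0.06 0 0 0 1;0.045 0.038 -0.12 0 0 0 1;0.045 0.038 -0.17 0 0 0 1;0.045 0.038 -0.21 0 0 0 1;0.045 0.038 -0.235 0 0 0 1;0.045 0.038 -0.247 0 0 0 1;0.045 0.038 -0.247 0 0 0 1"
}}

```text
time: 8.82
position: [0.632, 0.1049, 0.0237]
eef_rot: [-0.0, 0.711, 0.704, -0.0]
ft_force: [-0.6, -0.9, -1.8]
width: 0.0325
grip_force: 60.7
```

Call:
{"fn": "apply_moves", "kwargs": {
  "rows": "0 0 0 0 0 0 1;0 0 -0.002 0 0 0 1;0 0 -0.002 0 0 0 0.2;0 0 -0.002 0 0 0 0;0 0 0 0 0 0 -1;0 0 0 0 0 0 -1;0 0 0 0 0 0 -1;0 0 0 0 0 0 -1"
}}

```text
time: 9.48
position: [0.6326, 0.105, 0.0235]
eef_rot: [0.0, 0.711, 0.704, 0.0]
ft_force: [0.0, 0.2, -0.3]
width: 0.0856
grip_force: 0.0
```

Call:
{"fn": "apply_moves", "kwargs": {
  "rows": "0 0 0.1 0 0 0 -1;0 0 0.2 0 0 0 -1;0 0 0.3 0 0 0 -1;-0.05 -0.05 0.38 0 0 0 -1;-0.12 -0.12 0.42 0 0 0 -1;-0.18 -0.19 0.42 0 0 0 -1;-0.24 -0.26 0.42 0 0 0 -1;-0.3 -0.33 0.42 0 0 0 -1"
}}

```text
time: 10.15
position: [0.5113, -0.0279, 0.192]
eef_rot: [0.001, 0.71, 0.704, 0.0]
ft_force: [0.6, -0.8, 0.5]
width: 0.0855
grip_force: 0.0
```

Call:
{"fn": "apply_moves", "kwargs": {
  "rows": "-0.06 -0.07 0 0 0 0 -1;-0.115 -0.15 0 0 0 0 -1;-0.115 -0.15 0 0 0 0 -1;-0.115 -0.15 0 0 0 0 -1;-0.115 -0.15 0 0 0 0 -1"
}}

```text
time: 10.57
position: [0.4669, -0.087, 0.1916]
eef_rot: [0.0, 0.711, 0.703, 0.001]
ft_force: [0.3, -0.3, 0.0]
width: 0.0858
grip_force: 0.0
```

```bash
python3 st.py; python3 - <<'E'
from h import *
from bench import r
s=r.snapshot("wrist");w=s["pixels"]
t=r.snapshot("top")["pixels"]
a=cv2.resize(w[40:310],None,fx=1.4,fy=1.4,interpolation=cv2.INTER_CUBIC)
b=cv2.resize(t[120:170,120:280],None,fx=4.4,fy=4.4,interpolation=cv2.INTER_CUBIC)
c=np.zeros((a.shape[0]+b.shape[0],a.shape[1],3),np.uint8);c[:a.shape[0]]=a;c[a.shape[0]:,:b.shape[1]]=b
cv2.imwrite("pics/c4.png",cv2.convertScaleAbs(c,alpha=1.5))
E
```

```text
t 10.57 tcp [ 0.4669 -0.087   0.1916] yaw -0.0108 zax [ 0.001  0.    -1.   ] w 0.0858 g 0.0 F [ 0.3 -0.3  0. ]
```

View pics/c4.png

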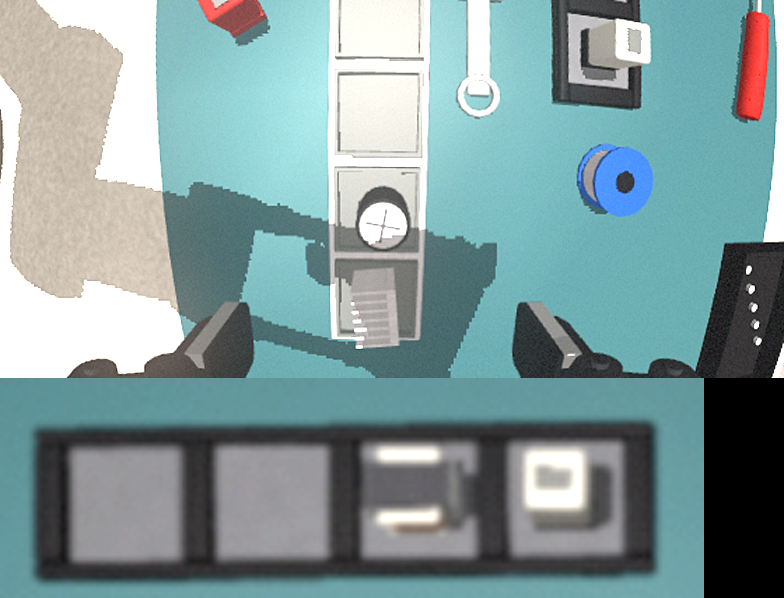

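Transformer stands in the second-from-right pocket (crop ~(407,489)). The capacitor disc centre is at (383,225), and the heatsink top is at about (352,292)-(398,346).

```bash
python3 - <<'E'
from h import *
from bench import r
s=r.snapshot("top")
f=lambda u,v:(120+(u+.5)/4.4-.5,120+(v-378+.5)/4.4-.5)
print("trafo",ray(s,[f(365,489),f(447,489)],.048),"pocket",ray(s,[f(420,500)],.008))
s=r.snapshot("wrist");s["fish"]=1
g=lambda P:[((u+.5)/1.4-.5,40+(v+.5)/1.4-.5) for u,v in P]
print("cap",ray(s,g([(383,225)]),.06))
q=ray(s,g([(350,293),(395,290),(399,345),(357,348)]),.054);print("hs",q.round(4),q.mean(0))
E
```

```text
trafo [[0.63091281 0.12306102]
 [0.63015769 0.08569214]] pocket [[0.63254855 0.10454859]]
cap [[ 0.46647519 -0.08746792]]
hs [[ 0.4443 -0.1349]
 [ 0.474  -0.133 ]
 [ 0.4768 -0.1743]
 [ 0.4477 -0.1765]] [ 0.46069467 -0.15466674]
```

Call:
{"fn": "apply_moves", "kwargs": {
  "rows": "0 0 -0.1 0 0 0 -1;0 0 -0.18 0 0 0 -1;0 0 -0.26 0 0 0 -1;0 0 -0.32 0 0 0 -1;0 0 -0.37 0 0 0 -1;0 0 -0.395 0 0 0 -1;0 0 -0.405 0 0 0 -1;0 0 -0.405 0 0 0 -1"
}}

```text
time: 11.43
position: [0.4663, -0.0861, 0.0283]
eef_rot: [-0.001, 0.71, 0.704, -0.0]
ft_force: [-0.4, 0.9, 0.5]
width: 0.0856
grip_force: 0.0
```

Call:
{"fn": "apply_moves", "kwargs": {
  "rows": "0 0 0 0 0 0 1;0 0 0 0 0 0 1;0 0 0 0 0 0 1;0 0 0 0 0 0 1;0 0 0 0 0 0 1;0 0 0 0 0 0 1;0 0 0 0 0 0 1;0 0 0 0 0 0 1",
  "squeeze": 40
}}

```text
time: 12.1
position: [0.4672, -0.0872, 0.0303]
eef_rot: [0.001, 0.711, 0.704, 0.001]
ft_force: [-0.8, 1.8, 6.0]
width: 0.0338
grip_force: 40.0
```

Call:
{"fn": "apply_moves", "kwargs": {
  "rows": "0 0 0.08 0 0 0 1;0 0 0.16 0 0 0 1;0 0 0.25 0 0 0 1;0.04 0.06 0.3 0 0 0 1;0.09 0.13 0.3 0 0 0 1;0.14 0.2 0.3 0 0 0 1;0.19 0.28 0.3 0 0 0 1;0.24 0.36 0.3 0 0 0 1"
}}

```text
time: 12.77
position: [0.563, 0.0581, 0.1496]
eef_rot: [0.0, 0.711, 0.703, 0.0]
ft_force: [0.6, -1.3, -0.6]
width: 0.0336
grip_force: 40.3
```

Call:
{"fn": "apply_moves", "kwargs": {
  "rows": "0.06 0.08 0 0 0 0 1;0.11 0.16 0 0 0 0 1;0.15 0.23 0 0 0 0 1;0.177 0.296 0 0 0 0 1;0.177 0.296 0 0 0 0 1;0.177 0.296 0 0 0 0 1"
}}

```text
time: 13.27
position: [0.6332, 0.1766, 0.1485]
eef_rot: [-0.0, 0.71, 0.705, -0.001]
ft_force: [-0.3, 0.4, -0.2]
width: 0.0337
grip_force: 40.3
```

Lower back to grasp height and release.

Call:
{"fn": "apply_moves", "kwargs": {
  "rows": "0 0 -0.08 0 0 0 1;0 0 -0.16 0 0 0 1;0 0 -0.22 0 0 0 1;0 0 -0.26 0 0 0 1;0 0 -0.285 0 0 0 1;0 0 -0.297 0 0 0 1;0 0 -0.297 0 0 0 1;0 0 -0.297 0 0 0 1"
}}

```text
time: 13.93
position: [0.6338, 0.1746, 0.0315]
eef_rot: [0.001, 0.711, 0.703, 0.001]
ft_force: [0.8, -0.6, -0.5]
width: 0.0338
grip_force: 40.3
```

Call:
{"fn": "apply_moves", "kwargs": {
  "rows": "0 0 0 0 0 0 1;0 0 -0.002 0 0 0 1;0 0 -0.002 0 0 0 0.2;0 0 -0.002 0 0 0 0;0 0 0 0 0 0 -1;0 0 0 0 0 0 -1;0 0 0 0 0 0 -1;0 0 0 0 0 0 -1"
}}

```text
time: 14.6
position: [0.6333, 0.1754, 0.0305]
eef_rot: [0.0, 0.71, 0.704, 0.0]
ft_force: [0.0, 0.3, 0.6]
width: 0.0853
grip_force: 0.0
```

Call:
{"fn": "apply_moves", "kwargs": {
  "rows": "0 0 0.1 0 0 0 -1;0 0 0.2 0 0 0 -1;0 0 0.3 0 0 0 -1;-0.05 -0.05 0.38 0 0 0 -1;-0.1 -0.13 0.4 0 0 0 -1;-0.14 -0.21 0.4 0 0 0 -1;-0.18 -0.29 0.4 0 0 0.05 -1;-0.22 -0.37 0.4 0 0 0.07 -1"
}}

```text
time: 15.27
position: [0.5444, 0.0263, 0.1911]
eef_rot: [0.001, 0.69, 0.724, 0.0]
ft_force: [0.7, -0.4, -0.3]
width: 0.0854
grip_force: 0.0
```

Call:
{"fn": "apply_moves", "kwargs": {
  "rows": "-0.04 -0.09 0 0 0 0 -1;-0.08 -0.18 0 0 0 0 -1;-0.12 -0.27 0 0 0 0 -1;-0.17 -0.36 0 0 0 0 -1;-0.213 -0.457 0 0 0 0 -1;-0.213 -0.457 0 0 0 0 -1;-0.213 -0.457 0 0 0 0 -1;-0.213 -0.457 0 0 0 0 -1"
}}

```text
time: 15.93
position: [0.4602, -0.1552, 0.1906]
eef_rot: [-0.0, 0.691, 0.722, 0.0]
ft_force: [-0.8, -0.5, -0.3]
width: 0.0854
grip_force: 0.0
```

```bash
python3 st.py; python3 - <<'E'
from h import *
from bench import r
s=r.snapshot("wrist");w=s["pixels"]
t=r.snapshot("top")["pixels"]
a=cv2.resize(w[90:310],None,fx=1.4,fy=1.4,interpolation=cv2.INTER_CUBIC)
b=cv2.resize(t[120:170,120:280],None,fx=4.4,fy=4.4,interpolation=cv2.INTER_CUBIC)
c=np.zeros((a.shape[0]+b.shape[0],a.shape[1],3),np.uint8);c[:a.shape[0]]=a;c[a.shape[0]:,:b.shape[1]]=b
cv2.imwrite("pics/c5.png",cv2.convertScaleAbs(c,alpha=1.5))
E
```

```text
t 15.93 tcp [ 0.4602 -0.1552  0.1906] yaw 0.044 zax [ 0.001  0.001 -1.   ] w 0.0854 g 0.0 F [-0.8 -0.5 -0.3]
```

View pics/c5.png

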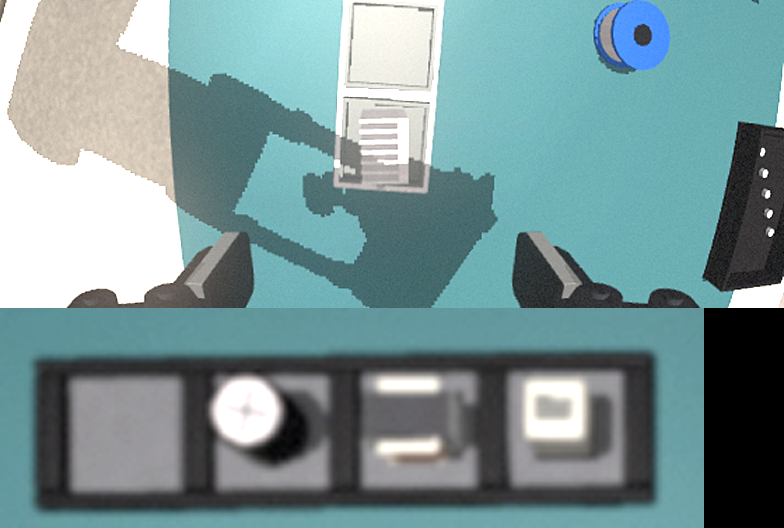

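Capacitor now in the second-left pocket (disc at (247,411) in the lower crop), and the heatsink is at about (360,118)-(409,184), square to the fingers.

```bash
python3 - <<'E'
from h import *
from bench import r
s=r.snapshot("top")
f=lambda u,v:(120+(u+.5)/4.4-.5,120+(v-308+.5)/4.4-.5)
print("cap",ray(s,[f(247,411)],.06),"pockets",ray(s,[f(272,433),f(125,435)],.008))
s=r.snapshot("wrist");s["fish"]=1
g=lambda P:[((u+.5)/1.4-.5,90+(v+.5)/1.4-.5) for u,v in P]
q=ray(s,g([(361,119),(407,118),(409,184),(362,182)]),.054);print("hs",q.round(4),q.mean(0))
E
```

```text
cap [[0.63336572 0.17379532]] pockets [[0.63253439 0.17525111]
 [0.63299022 0.24559286]]
hs [[ 0.4452 -0.1344]
 [ 0.4736 -0.1324]
 [ 0.4774 -0.1749]
 [ 0.4473 -0.175 ]] [ 0.46089265 -0.15418912]
```

Call:
{"fn": "apply_moves", "kwargs": {
  "rows": "0 0.001 -0.1 0 0 0 -1;0 0.001 -0.18 0 0 0 -1;0 0.001 -0.26 0 0 0 -1;0 0.001 -0.32 0 0 0 -1;0 0.001 -0.37 0 0 0 -1;0 0.001 -0.4 0 0 0 -1;0 0.001 -0.41 0 0 0 -1;0 0.001 -0.41 0 0 0 -1"
}}

```text
time: 16.8
position: [0.4599, -0.1538, 0.0256]
eef_rot: [-0.001, 0.69, 0.724, -0.0]
ft_force: [-0.2, 0.3, -0.1]
width: 0.0852
grip_force: 0.0
```

Call:
{"fn": "apply_moves", "kwargs": {
  "rows": "0 0 0 0 0 0 1;0 0 0 0 0 0 1;0 0 0 0 0 0 1;0 0 0 0 0 0 1;0 0 0 0 0 0 1;0 0 0 0 0 0 1;0 0 0 0 0 0 1;0 0 0 0 0 0 1",
  "squeeze": 40
}}

```text
time: 17.47
position: [0.4607, -0.1554, 0.0274]
eef_rot: [0.001, 0.691, 0.723, 0.0]
ft_force: [1.0, 0.7, 6.8]
width: 0.0291
grip_force: 40.3
```

Call:
{"fn": "apply_moves", "kwargs": {
  "rows": "0 0 0.08 0 0 0 1;0 0 0.16 0 0 0 1;0 0 0.25 0 0 0 1;0.04 0.06 0.32 0 0 -0.03 1;0.08 0.14 0.33 0 0 -0.07 1;0.12 0.22 0.33 0 0 -0.07 1;0.16 0.3 0.33 0 0 -0.07 1;0.2 0.39 0.33 0 0 -0.07 1"
}}

```text
time: 18.13
position: [0.5405, 0.0018, 0.1588]
eef_rot: [0.0, 0.711, 0.703, 0.0]
ft_force: [1.4, -0.7, -0.9]
width: 0.0298
grip_force: 40.0
```

Call:
{"fn": "apply_moves", "kwargs": {
  "rows": "0.03 0.09 0 0 0 0 1;0.07 0.18 0 0 0 0 1;0.11 0.27 0 0 0 0 1;0.14 0.36 0 0 0 0 1;0.18 0.44 0 0 0 0 1;0.21 0.53 0 0 0 0 1;0.232 0.61 0 0 0 0 1;0.232 0.61 0 0 0 0 1"
}}

```text
time: 18.8
position: [0.6341, 0.2515, 0.1575]
eef_rot: [-0.001, 0.709, 0.705, 0.002]
ft_force: [1.2, -1.0, 0.3]
width: 0.0292
grip_force: 40.0
```

Call:
{"fn": "apply_moves", "kwargs": {
  "rows": "0 0 0 0 0 0 1;0 0 -0.08 0 0 0 1;0 0 -0.16 0 0 0 1;0 0 -0.23 0 0 0 1;0 0 -0.28 0 0 0 1;0 0 -0.31 0 0 0 1;0 0 -0.327 0 0 0 1;0 0 -0.327 0 0 0 1"
}}

```text
time: 19.47
position: [0.6324, 0.2437, 0.0283]
eef_rot: [-0.0, 0.711, 0.703, -0.001]
ft_force: [0.4, 0.1, -1.1]
width: 0.0293
grip_force: 40.0
```

Call:
{"fn": "apply_moves", "kwargs": {
  "rows": "0 0 0 0 0 0 1;0 0 -0.002 0 0 0 1;0 0 -0.002 0 0 0 0.2;0 0 -0.002 0 0 0 0;0 0 0 0 0 0 -1;0 0 0 0 0 0 -1;0 0 0 0 0 0 -1;0 0 0 0 0 0 -1"
}}

```text
time: 20.13
position: [0.633, 0.2451, 0.0278]
eef_rot: [0.0, 0.71, 0.704, 0.0]
ft_force: [0.3, -0.6, 0.3]
width: 0.0853
grip_force: 0.0
```

Call:
{"fn": "apply_moves", "kwargs": {
  "rows": "0 0 0.08 0 0 0 -1;0 0 0.18 0 0 0 -1;0 0 0.28 0 0 0 -1;-0.04 0 0.38 0 0 0 -1;-0.12 0 0.45 0 0 0 -1;-0.2 0 0.45 0 0 0 -1;-0.28 0 0.45 0 0 0 -1;-0.28 0 0.45 0 0 0 -1"
}}

```text
time: 20.8
position: [0.5139, 0.2447, 0.2086]
eef_rot: [-0.002, 0.71, 0.704, -0.002]
ft_force: [-0.7, -1.1, -0.1]
width: 0.0849
grip_force: 0.0
```

```bash
python3 st.py; python3 - <<'E'
from h import *
from bench import r
t=r.snapshot("top")["pixels"];s=r.snapshot("scene")["pixels"]
b=cv2.resize(t[120:170,120:280],None,fx=4.4,fy=4.4,interpolation=cv2.INTER_CUBIC)
a=cv2.resize(s[130:270,320:450],None,fx=2.5,fy=2.5,interpolation=cv2.INTER_CUBIC)
c=np.zeros((a.shape[0]+b.shape[0],b.shape[1],3),np.uint8);c[:b.shape[0]]=b;c[b.shape[0]:,:a.shape[1]]=a
cv2.imwrite("pics/c6.png",cv2.convertScaleAbs(c,alpha=1.5))
E
```

```text
t 20.80 tcp [0.5139 0.2447 0.2086] yaw -0.0079 zax [-0.005 -0.    -1.   ] w 0.0849 g 0.0 F [-0.7 -1.1 -0.1]
```

View pics/c6.png

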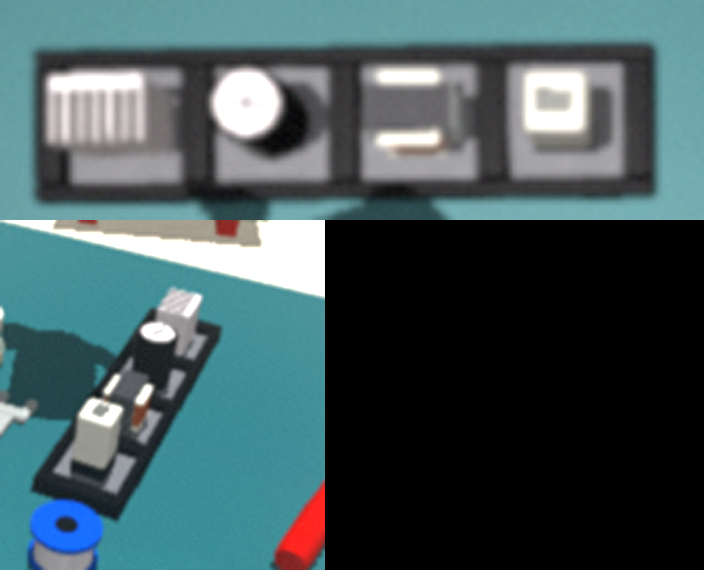

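All four stand upright in the reversed order: heatsink (96,110), capacitor (247,102), transformer (407,110) and relay (555,102). I'll do a last check on the heatsink's centre, then hand in.

```bash
python3 - <<'E'
from h import *
from bench import r
s=r.snapshot("top")
p=ray(s,[(120+96.5/4.4-.5,120+110.5/4.4-.5)],.054)[0];print(p)
if np.hypot(*(p-[.633,.2455]))<.006: print(r.sign_off())
E
```

```text
[0.63271752 0.24388536]
the job is handed in; nothing more can be done
None
```

The job is handed in: relay, transformer, capacitor and heatsink stand upright in the tray in reversed order, each measured within about 3 mm of its pocket's centre, with the arm clear and the clock at about 21 s of the 96 s limit.

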